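Press the axle cap home on a vanity turntable

ROBOT

A 6-joint arm with a two-finger parallel gripper is mounted at the origin on the work surface. World frame = base frame: x ahead of the robot, y to its left, z up, the work surface at z = 0. Lengths are in m, angles in rad, forces in N, time in s.
With the tool pointing down it reaches from about 0.25 to 0.725 m from the base axis. Payload 4 kg.
Tool frame: the origin (TCP) lies between the finger pads; the fingertips stand 8 mm ahead of it and the grasp point (between the pads) lies 11 mm behind it; z points along the fingers, y is the direction in which the jaws open and shut (so a half turn about z gives the same grasp; the last joint's range is limited). The gripper opens to 85 mm and grips with 20 to 120 N. Pads are 22 mm wide; open, the fingers measure 114 mm over their backs; the gripper's body (76 mm by 85 mm) begins 54 mm behind the grasp point. The pads swing forward as they close: fully open they stand 13 mm farther back than shut.
Start: joints at [1.289, 0.241, 0.005, 1.335, 0, 1.571], TCP at [0.139, 0.48, 0.239] pointing down, gripper open.
Joint ranges: [-2.72, 2.72], [-1.05, 1.87], [-1.09, 1.28], [-1.99, 2.15], [-1.42, 1.44], [-3.14, 3.14]. Speed limits (rad/s): [2.79, 2.79, 3.14, 3.14, 3.14, 3.14].

INTERFACE

Orientations are given as a unit quaternion [x, y, z, w].
In Python, from workcell import * gives the robot as it stands.
- The arm moves only by the tool send_rows, never from a script. Its argument "increments" is a list that holds one entry, the list of rows, each a list of 6 numbers: the shift along the tool's x, y, z in units of 50 mm (1.0 is 50 mm), then the turn, a rotation vector about the tool's x, y, z in units of 10 degrees (1.0 is 10 degrees). In form: [[[x, y, z, ax, ay, az], ...]]. A call has 1 to 8 rows; each row shifts and turns the commanded pose from where the row before left it, along the tool's axes as they then stand; what a row does not reach is not made up. A row lasts 1/8 s, in which the tool goes at most 62.5 mm and 10.7 degrees, less where a joint would pass 70% of its speed; a pose out of reach is approached as far as the arm can. A call with a number of a shift or a turn outside -1 to 1 is refused whole. A call with a gripper value outside its range is refused whole. "grip" is the closure, from 0 (fully open) to 1 (shut), set as the call begins (left out, the last holds). The fingers move at their own pace and stop on an object; the grip force is fixed at half the most. Time passes only in rows, so rows that do not move let the fingers close. It gives the time, the measured TCP pose, the force and the opening at its end, in the units of the state.
- get_obs(): the state, without advancing time (a new reading comes with each control period).
- camera(name): name is "side" or "top" or "wrist"; returns a dict with "color" (400x640x3 uint8, red, green, blue), "z_map" (400x640 float32, m along the optical axis (not along the pixel's ray), 0 where there is no reading), "intrinsics" (3x3 intrinsics, pixels), "dist" ([k1, k2, p1, p2, k3] as OpenCV has them; the pictures are not rectified), "pose" (4x4, takes a point from camera to world coordinates); the wrist camera has in their place "mount" (4x4, takes a point from camera to tool coordinates, whose origin is the TCP and whose axes are the flange's). Camera axes: x right, y down, z forward; pixel columns grow to the right and rows downward; lengths in m; the calibration is good to about 2 mm. A picture is of the moment at which its call begins: read the wrist's pose just before it.
- job_done(): hands the job in, once; it reports no verdict.
The state is a dict: "clock": time; "joint_pos": joint angles; "joint_vel": joint speeds; "tau": joint torques, N m; "eef_pos": TCP position; "tool_rot": TCP orientation; "ft_force": force on the tool from outside, world axes, zero at the start; "ft_torque": the same for the moment, N m; "grip_width": finger opening in m.
Only numpy, scipy, OpenCV 4.12 (cv2) and the standard library are available. Lean on these libraries where they do the work, as an engineer would, in place of code of your own. Each camera call takes 0.05 s, during which the arm holds its last target.

TASK

The white turntable's platter is loose on its spindle. Pick up the metal axle cap, set it mouth-down on the spindle and press it straight down until it bites tight and stays clamped on the platter's spring washer, firmly but without crushing the thin plastic hub. Then let go, and leave everything else standing where it is.

Things in the scene. Friction and masses are not known exactly. Their poses are not given: they have to be found in the camera images.
- cap_center (a point): Centre of the axle cap, a loose plain aluminium cap of about 25 g standing mouth-down: round body 26 mm in diameter, 32 mm high, flat top, with a 33 mm flange round its lowest 4 mm. The point is 16 mm above its mouth, 16 mm below its top. A bore 9.2 mm wide and 29 mm deep opens downward, lined with teeth. z points up out of the flat top; yaw does not matter.
- cap: The same axle cap; origin at the centre of its mouth (underside), 16 mm below cap_center.
- shaft_tip (a point): Tip of the turntable's upright plain steel spindle, 56 mm above the drawer top. The spindle is pointed, and slim (8.4 mm) for its top 7 mm; the cap drops on loosely there and comes to rest with its mouth about 12 to 14 mm below the tip. From there down the spindle thickens to 10 mm and the cap's teeth bite.
- turntable: The fixed foot of the turntable with the spindle; origin on the spindle's axis at drawer-top level. Pushing the biting cap along the spindle takes about 4 to 11 N all the way, most at the start of the thick part, and it stays where it is pushed to.
- platter: White plastic platter, a disc 220 mm in diameter centred on the spindle, top 20 mm above the drawer top; turns stiffly. Origin on the spindle's axis at drawer-top level. A 32 mm hub with a 25 mm steel spring washer on it stands in the middle; the washer's free top is 30 to 40 mm above the drawer top: it differs each time, is not reported and must be felt for.
- hub_axis (a point): A point on the spindle's axis, level with the platter's top face (20 mm). The washer above it yields 2 mm and is flat at 8 N on top of the push that the bite takes; then the hub is a hard stop, which cracks if the cap presses on it with more than 16 N. Some 15 to 18 N in all seat it; well before that it is not tight; the bite keeps the washer squeezed after release.
- brown_bottle: Bystander on the platter near its rim: brown glass bottle, 34 mm wide, 62 mm high; origin under its centre.
- nasal_spray: Bystander on the platter near its rim: teal nasal spray, 30 mm wide, 76 mm high; origin under its centre.
- nail_file: Bystander: steel nail file lying flat, 155 mm long; origin near its middle.
- acrylic_cup: Bystander: clear acrylic cup, 68 mm wide, 85 mm high; origin under its centre.
- latch_box: Bystander: small wooden latch box, 55 x 75 x 37 mm; origin under its centre.
- cream_jar: Bystander: closed cream jar, 48 mm wide, 40 mm high; origin under its centre.
- lip_balm: Bystander: upright grey lip balm stick, 18 mm wide, 62 mm high; origin under its centre.

How it is judged:
By the outcome, as a careful person would: the job done as asked, in the order asked, and still so for the second after the job is handed in, with the robot touching nothing.
It also fails if it takes over 64 s, if anything falls off the work surface, if the arm or the gripper's body presses on something with over 40 N, if the wrist force passes 120 N, or if a joint passes its speed limit or range.

## Working session

There is one attempt and no reset: what is moved stays moved. The work goes in short steps, Python scripts to look and compute and a tool call to move; the robot and the scene stay as the last step left them, time stands still between calls to the robot, and variables do not carry over. Pictures are saved under pics/ and viewed, and the job is handed in when it is done.

Besides the shell and the picture viewer there is one more tool, called after "Call:" as name([rows], argument=value, ...), one row to a line, values as JSON. send_rows: Moves the arm, as the interface text tells. Its arguments: {"type":"object","properties":{"increments":{"type":"array"},"grip":{"type":"number"}},"required":["increments"]}

```bash
mkdir -p pics
cat > h.py <<'E'
from workcell import *
import numpy as np, cv2
from scipy.spatial.transform import Rotation as R
def snap(n,f):
    o=get_obs(); c=camera(n); cv2.imwrite('pics/'+f+'.png',c['color'][:,:,::-1]); 
    if n=='wrist':
        T=np.eye(4);T[:3,:3]=R.from_quat(o['tool_rot']).as_matrix();T[:3,3]=o['eef_pos'];c['pose']=T@np.array(c['mount'])
    np.savez('pics/'+f+'.npz',**{k:np.array(v) for k,v in c.items()}); return c
def cloud(c):
    K=np.array(c['intrinsics'],float);d=np.array(c['dist'],float)
    v,u=np.mgrid[0:400,0:640]
    p=cv2.undistortPoints(np.stack([u,v],-1).reshape(-1,1,2).astype(float),K,d).reshape(400,640,2)
    z=c['z_map'].astype(float);P=np.dstack([p*z[...,None],z])
    T=np.array(c['pose']);W=P@T[:3,:3].T+T[:3,3];W[z==0]=np.nan
    return W
E
python3 - <<'E'
from h import *
print(get_obs())
for n in ['side','top','wrist']:
    c=snap(n,n+'0'); print(n,np.round(c['pose'],3).tolist())
E
```

```text
{'clock': 0.0, 'joint_pos': array([ 1.28900095e+00,  2.41417999e-01,  3.74665691e-03,  1.33512585e+00,
       -1.01828404e-05,  1.57078809e+00]), 'joint_vel': array([ 0.00051004,  0.00060133,  0.00065132,  0.00083855,  0.00071464,
       -0.00043863]), 'tau': array([ 8.48774216e-04, -3.72319043e+01,  2.52407777e+01,  1.68503128e-02,
        1.25710553e-04, -1.80209490e-06]), 'eef_pos': array([0.13888319, 0.47972524, 0.23841893]), 'tool_rot': array([ 1.40427813e-01,  9.90090414e-01, -9.91235402e-04, -1.35456160e-04]), 'ft_force': array([-0.07175638,  0.23532195,  0.57508794]), 'ft_torque': array([ 0.02527491,  0.04859352, -0.08592676]), 'grip_width': 0.08555249934632655}
side [[0.977, -0.115, 0.178, 0.355], [-0.212, -0.521, 0.827, -0.799], [-0.003, -0.846, -0.533, 0.601], [0.0, 0.0, 0.0, 1.0]]
top [[-0.029, -0.997, 0.072, 0.445], [-1.0, 0.028, -0.013, 0.025], [0.011, -0.072, -0.997, 1.505], [0.0, 0.0, 0.0, 1.0]]
wrist [[0.278, 0.915, 0.291, 0.064], [0.96, -0.264, -0.087, 0.501], [-0.003, 0.304, -0.953, 0.373], [0.0, 0.0, 0.0, 1.0]]
```

View pics/side0.png

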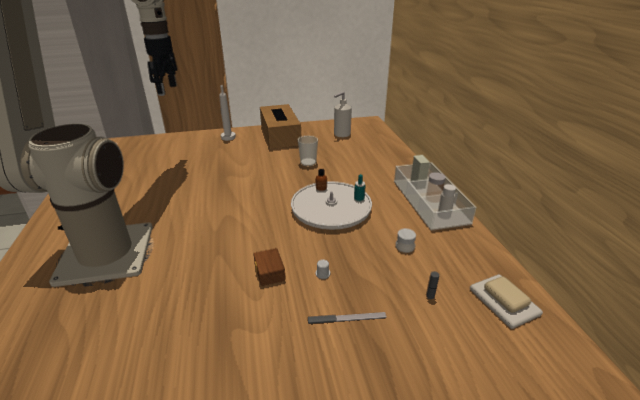

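View pics/top0.png

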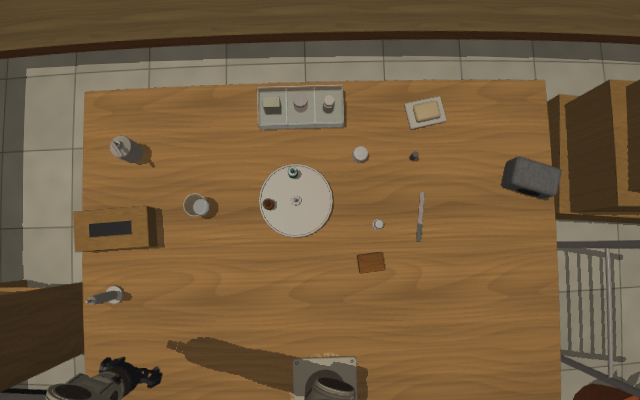

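View pics/wrist0.png

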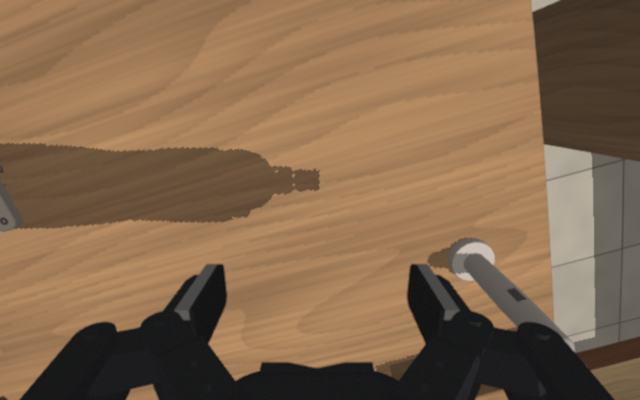

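The cap is at about (378,224) in the top view and (323,269) in the side view. The spindle is at (296,200) in the top view and (332,198) in the side view. The latch box is beside the cap.

Run:
```python
from h import *
for n,cs in [('top',dict(cap=(378,224),sp=(296,200),box=(371,262),bottle=(268,203),spray=(293,172))),('side',dict(cap=(323,269),sp=(332,199),bottle=(321,180),spray=(360,188)))]:
    c=dict(np.load(f'pics/{n}0.npz')); W=cloud(c)
    im=c['color'][:,:,::-1]
    tiles=[]
    for k,(u,v) in cs.items():
        P=W[v-9:v+10,u-9:u+10].reshape(-1,3)
        P=P[np.isfinite(P[:,2])]
        t=P[P[:,2]>(0.02 if k not in('sp','bottle','spray') else 0.027)]
        print(n,k,len(t),'mean',t.mean(0).round(4),'min',t.min(0).round(4),'max',t.max(0).round(4), 'floor',np.percentile(P[:,2],5).round(4))
        tt=t[t[:,2]>t[:,2].max()-0.005];print('   top',tt.mean(0).round(4),len(tt))
        tiles.append(cv2.resize(im[v-20:v+20,u-20:u+20],(260,260),interpolation=0))
    cv2.imwrite(f'pics/{n}_z.png',np.hstack(tiles[:3]))
    if n=='top':
        m=(abs(W[...,2]-.02)<.006); m2=np.zeros_like(m);m2[150:250,245:350]=1;m&=m2
        hsv=c['color'].min(-1)>140
        P=W[m&hsv]; 
        (cx,r),_=(cv2.minEnclosingCircle(P[:,:2].astype(np.float32)),0)
        print('platter',cx,r,len(P),np.median(P[:,2]))
```

```text
top cap 61 mean [ 0.4982 -0.1778  0.0311] min [ 0.4877 -0.1905  0.0205] max [ 0.5092 -0.1655  0.0375] floor -0.005
   top [ 0.497  -0.1768  0.0343] 24
top sp 63 mean [0.5771 0.0713 0.0337] min [0.564  0.0573 0.0272] max [0.5917 0.0874 0.0559] floor 0.0146
   top [0.5772 0.0702 0.0543] 5
top box 343 mean [ 0.3838 -0.1496  0.0357] min [ 0.3567 -0.1774  0.0255] max [ 0.411  -0.1215  0.0454] floor 0.0281
   top [ 0.3845 -0.1552  0.0417] 24
top bottle 117 mean [0.5659 0.1517 0.0611] min [0.5499 0.135  0.0272] max [0.591  0.181  0.0844] floor 0.0133
   top [0.5671 0.1515 0.0816] 17
top spray 104 mean [0.658  0.0762 0.0639] min [0.6343 0.0514 0.0271] max [0.6865 0.0969 0.1011] floor 0.0022
   top [0.6602 0.0778 0.0987] 4
platter (0.5781435966491699, 0.07243698090314865) 0.10904199630022049 3003 0.01965179092350766
side cap 113 mean [ 0.4927 -0.1807  0.0287] min [ 0.4804 -0.1902  0.0203] max [ 0.5049 -0.1657  0.0339] floor -0.002
   top [ 0.4931 -0.178   0.0308] 75
side sp 67 mean [0.5713 0.0687 0.0347] min [0.5589 0.0559 0.0272] max [0.5871 0.0828 0.0566] floor 0.0176
   top [0.5718 0.0703 0.0537] 5
side bottle 176 mean [0.5595 0.144  0.0524] min [0.5459 0.1333 0.0271] max [0.5764 0.1645 0.0816] floor -0.002
   top [0.5605 0.1479 0.0792] 12
side spray 180 mean [0.6512 0.0704 0.055 ] min [0.639  0.0621 0.0274] max [0.6688 0.0896 0.0836] floor -0.0021
   top [0.6527 0.0748 0.0813] 12
```

View pics/side_z.png

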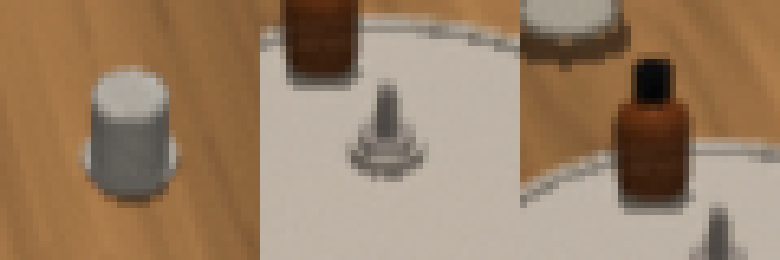

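Call:
send_rows([
  [[-0.4,-0.4,0,0,0,0],[-0.8,-0.8,0,0,0,0],[-0.8,-0.8,0,0,0,0],[-0.8,-0.8,0,0,0,0],[-0.8,-0.8,0,0,0,0],[-0.8,-0.8,0,0,0,0],[-0.8,-0.8,0,0,0,0],[-0.8,-0.8,0,0,0,0]],
], grip=0.4)

```text
clock: 1.15
eef_pos: [0.3443, 0.107, 0.2394]
tool_rot: [0.14, 0.99, 0.0, 0.0]
ft_force: [0.8, -0.6, 0.2]
grip_width: 0.051
```

Call:
send_rows([
  [[-0.8,-0.8,0,0,0,0],[-0.8,-0.8,0,0,0,0],[-0.8,-0.8,0,0,0,0],[-0.8,-0.8,0.2,0,0,0],[-0.8,-0.8,0.4,0,0,0],[-0.5,-0.64,0.4,0,0,0],[0,0,0,0,0,0]],
])

```text
clock: 2.02
eef_pos: [0.4947, -0.1788, 0.1865]
tool_rot: [0.142, 0.99, 0.0, -0.002]
ft_force: [0.4, -0.4, 0.2]
grip_width: 0.0513
```

Run:
```python
from h import *
c=snap('wrist','wrist1'); o=get_obs(); print(o['eef_pos'],o['tool_rot'],o['ft_force'],o['joint_pos'].round(2))
W=cloud(c)
m=(W[...,2]>0.024)&(np.hypot(W[...,0]-.496,W[...,1]+.178)<.025)
v,u=np.nonzero(m);print(u.min(),u.max(),v.min(),v.max())
P=W[m];print(np.percentile(P[:,2],[5,50,95]),len(P)); t=P[P[:,2]>np.percentile(P[:,2],90)-.003]
print(cv2.minEnclosingCircle(t[:,:2].astype(np.float32)),t.mean(0))
```

```text
[ 0.494569   -0.17743541  0.1876763 ] [ 1.41569342e-01  9.89926667e-01  4.99396254e-04 -1.75075631e-03] [ 0.38826099  0.09830241 -0.60769183] [-0.34  0.32 -0.02  1.23  0.   -0.06]
246 407 177 399
[0.03132812 0.25783945 0.2673204 ] 6870
((0.4801434576511383, -0.17289702594280243), 0.018506314605474472) [ 0.48090529 -0.17066477  0.26514777]
```

View pics/wrist1.png

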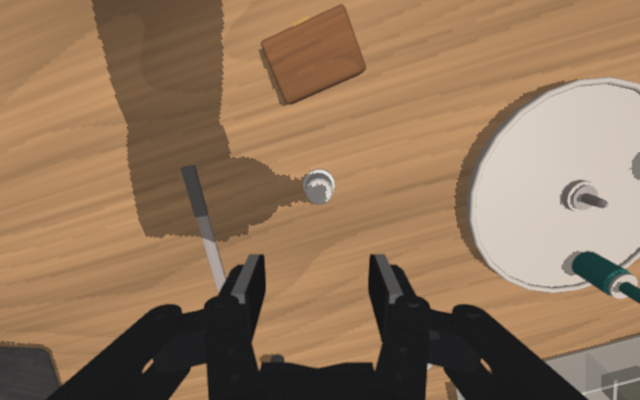

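The wrist view shows the cap at (319,186) between the open jaws. The spindle tip is at (605,204) and the washer at (578,194).

Run:
```python
from h import *
c=dict(np.load('pics/wrist1.npz')); W=cloud(c)
z=W[...,2]
def rep(n,cx,cy,rad,lo,hi):
    m=(z>lo)&(z<hi)&(np.hypot(W[...,0]-cx,W[...,1]-cy)<rad)
    P=W[m];
    if not len(P): print(n,'none');return
    print(n,len(P),P.mean(0).round(4),cv2.minEnclosingCircle(P[:,:2].astype(np.float32)),np.percentile(z[m],[2,50,98]).round(4))
rep('captop',.496,-.178,.025,.028,.06)
rep('table',.496,-.178,.05,-.02,.01)
rep('tip',.575,.071,.02,.048,.08)
rep('mid',.575,.071,.02,.042,.08)
rep('washer',.575,.071,.025,.027,.042)
rep('platter',.575,.071,.12,.01,.025)
m=(abs(z-.02)<.006)&(c['color'].min(-1)>140)
P=W[m&(np.hypot(W[...,0]-.575,W[...,1]-.071)<.13)][:,:2]
print(cv2.minEnclosingCircle(P.astype(np.float32)))
im=c['color'][:,:,::-1]
cv2.imwrite('pics/w1z.png',np.hstack([cv2.resize(im[160:215,290:345],(390,390),interpolation=0),cv2.resize(im[165:220,560:615],(390,390),interpolation=0)]))
```

```text
captop 575 [ 0.4932 -0.1775  0.0311] ((0.4939876198768616, -0.1776207834482193), 0.013302885927259922) [0.0286 0.0312 0.0326]
table 6315 [ 4.939e-01 -1.774e-01 -4.000e-04] ((0.4959467947483063, -0.1780085414648056), 0.050053734332323074) [-0.002  -0.0005  0.0036]
tip 92 [0.5719 0.0697 0.0519] ((0.5729138851165771, 0.07036611437797546), 0.004260968882590532) [0.0481 0.0522 0.0554]
mid 160 [0.5715 0.0693 0.0489] ((0.5735921859741211, 0.07015250623226166), 0.0034924561623483896) [0.0421 0.0489 0.055 ]
washer 636 [0.5708 0.0681 0.0306] ((0.5724517703056335, 0.07080993801355362), 0.016632206737995148) [0.0271 0.0302 0.0406]
platter 28473 [0.5604 0.0548 0.0194] ((0.5729811787605286, 0.07021262496709824), 0.11199282109737396) [0.0173 0.0192 0.0241]
((0.5726985931396484, 0.07067728042602539), 0.11158283799886703)
```

View pics/w1z.png

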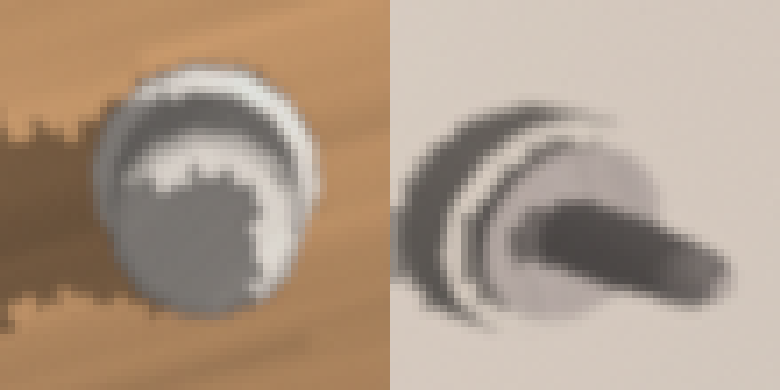

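Call:
send_rows([
  [[0,0,0.6,0,0,0],[0,0,0.8,0,0,0],[0,0,0.8,0,0,0],[0,0,0.6,0,0,0],[0,0,0.4,0,0,0],[0,0,0.16,0,0,0],[0,0,0,0,0,0]],
])

```text
clock: 2.95
eef_pos: [0.4954, -0.1761, 0.0217]
tool_rot: [0.14, 0.99, 0.0, -0.0]
ft_force: [-0.1, -0.3, -0.0]
grip_width: 0.0513
```

Run:
```python
from h import *
c=snap('wrist','wrist2'); o=get_obs(); print(o['eef_pos'],o['tool_rot'],o['ft_force'],o['grip_width'])
```

```text
[ 0.49595548 -0.1764199   0.02225677] [ 1.40049112e-01  9.90144360e-01 -9.85029048e-05  6.18689808e-04] [ 0.42297513 -0.17997361  0.46332968] 0.05174424415442874
```

View pics/wrist2.png

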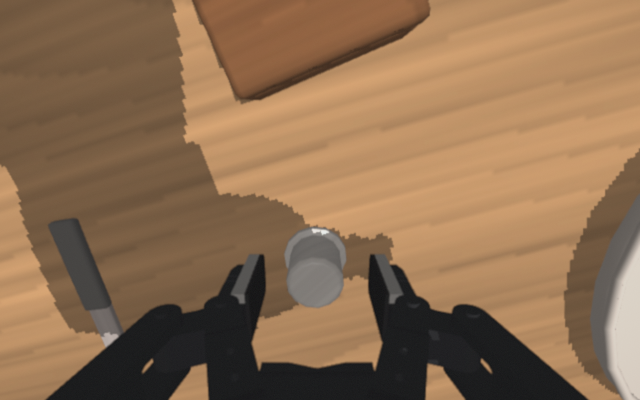

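Call:
send_rows([
  [[0.02,-0.03,0.15,0,0,0],[0,0,0,0,0,0]],
])

```text
clock: 3.25
eef_pos: [0.4937, -0.1779, 0.0138]
tool_rot: [0.141, 0.99, 0.0, -0.0]
ft_force: [-0.3, -0.2, 0.7]
grip_width: 0.0513
```

Call:
send_rows([
  [[0,0,0,0,0,0],[0,0,0,0,0,0],[0,0,0,0,0,0],[0,0,0,0,0,0],[0,0,0,0,0,0]],
], grip=1.0)

```text
clock: 3.88
eef_pos: [0.4944, -0.1781, 0.0143]
tool_rot: [0.14, 0.99, -0.0, 0.001]
ft_force: [-1.0, 0.0, 6.2]
grip_width: 0.0244
```

Run:
```python
from h import *
c=snap('wrist','wrist3'); o=get_obs(); print(o['eef_pos'],o['tool_rot'],o['ft_force'],o['grip_width'])
```

```text
[ 0.49440385 -0.1781574   0.0142928 ] [ 1.40504504e-01  9.90079900e-01 -1.92861664e-04  4.89500827e-04] [-0.70228011 -0.50374542  5.44853203] 0.024843579769222152
```

View pics/wrist3.png

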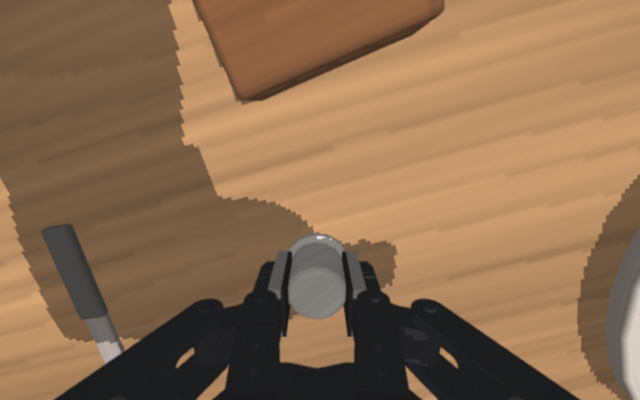

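Call:
send_rows([
  [[0,0,-0.3,0,0,0],[0,0,-0.7,0,0,0],[0,0.2,-0.8,0,0,0],[0,0.8,-0.4,0,0,0],[0,1.0,0,0,0,0],[0,1.0,0,0,0,0],[0,0.6,0,0,0,0],[0,0,0,0,0,0]],
])

```text
clock: 4.92
eef_pos: [0.5444, -0.0029, 0.1242]
tool_rot: [0.138, 0.99, 0.0, 0.0]
ft_force: [-0.1, -0.0, 0.8]
grip_width: 0.0249
```

Run:
```python
from h import *
c=snap('wrist','wrist4'); o=get_obs(); print(o['eef_pos'],o['tool_rot'],o['ft_force'],o['grip_width'])
W=cloud(c);z=W[...,2]
def rep(n,cx,cy,rad,lo,hi):
    m=(z>lo)&(z<hi)&(np.hypot(W[...,0]-cx,W[...,1]-cy)<rad)
    P=W[m];
    if not len(P): print(n,'none');return
    print(n,len(P),P.mean(0).round(4),cv2.minEnclosingCircle(P[:,:2].astype(np.float32)),np.percentile(z[m],[2,50,98]).round(4))
rep('tip',.573,.071,.02,.048,.08)
rep('mid',.573,.071,.02,.042,.08)
rep('washer',.573,.071,.02,.027,.042)
rep('platter',.573,.071,.12,.01,.025)
```

```text
[ 0.54393903 -0.00416107  0.12400816] [ 1.39330624e-01  9.90245881e-01 -2.15723901e-04 -1.60921758e-04] [-0.11401314  0.05470394  0.01633463] 0.024788270858330713
tip 117 [0.5716 0.0707 0.0524] ((0.5726542472839355, 0.07116647809743881), 0.004161803983151913) [0.0484 0.0525 0.0557]
mid 173 [0.5711 0.0705 0.05  ] ((0.5726290941238403, 0.07100744545459747), 0.00424155592918396) [0.0424 0.0511 0.0557]
washer 976 [0.5702 0.0701 0.0304] ((0.5725390911102295, 0.07096174359321594), 0.016205238178372383) [0.0271 0.0304 0.04  ]
platter 45319 [0.55   0.0798 0.0197] ((0.5726268291473389, 0.07166077941656113), 0.11204996705055237) [0.018  0.0194 0.0243]
```

View pics/wrist4.png

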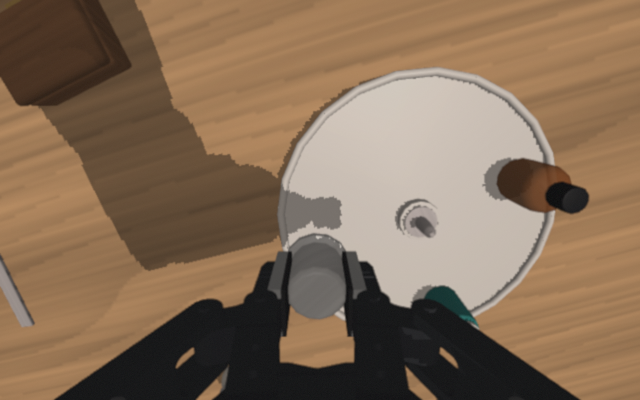

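Run:
```python
from h import *
c=dict(np.load('pics/wrist4.npz')); W=cloud(c);z=W[...,2]
m=(z>.132)&(z<.15); v,u=np.mgrid[0:400,0:640]; m&=(u>285)&(u<350)&(v>262)&(v<325)
g=c['color'].astype(int); 
P=W[m&(z>.138)];print(len(P),P.mean(0),P.min(0),P.max(0),np.percentile(P[:,2],[5,50,95]))
# ring fits
print(cv2.minEnclosingCircle(P[:,:2].astype(np.float32)))
im=c['color'][:,:,::-1].copy(); im[m&(z>.138)]=(0,0,255)
cv2.imwrite('pics/w4z.png',cv2.resize(im[220:340,260:380],(600,600),interpolation=0))
```

```text
2728 [ 0.54192535 -0.00302864  0.14127771] [ 0.52930655 -0.018619    0.13800464] [0.5571194  0.01265182 0.14994672] [0.13917633 0.14110982 0.14463638]
((0.5434033274650574, -0.0031395996920764446), 0.017180519178509712)
```

View pics/w4z.png

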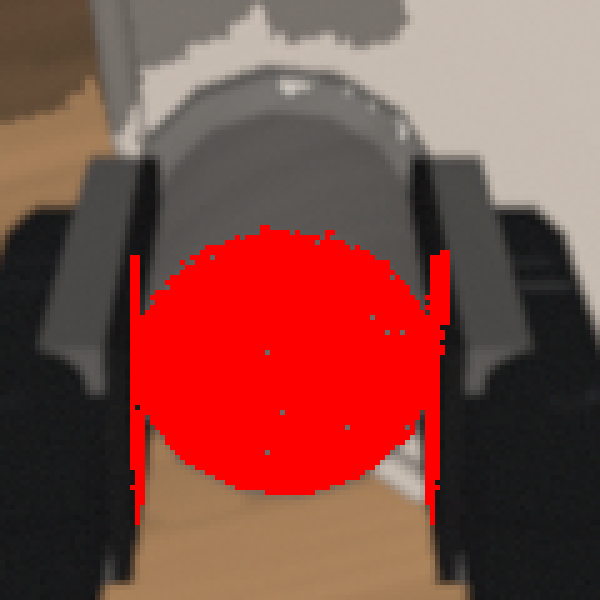

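Call:
send_rows([
  [[-0.05,0.4,0,0,0,0],[-0.08,0.8,0,0,0,0],[-0.05,0.39,0,0,0,0.3],[0,0,0,0,0,0.8],[0,0,0,0,0,0.8],[0,0,0,0,0,0.4],[0,0,0,0,0,0],[0,0,0,0,0,0]],
])

```text
clock: 5.98
eef_pos: [0.5749, 0.0687, 0.1238]
tool_rot: [0.335, 0.942, 0.0, -0.0]
ft_force: [0.8, -0.4, -0.1]
grip_width: 0.0246
```

```bash
cat >> h.py <<'E'
def look(f):
    c=snap('wrist',f); o=get_obs(); print(o['eef_pos'],o['tool_rot'],o['ft_force'],o['grip_width'])
    W=cloud(c);z=W[...,2];v,u=np.mgrid[0:400,0:640]; e=o['eef_pos']
    def rep(n,m):
        P=W[m]
        if not len(P): print(n,'none');return
        a,r=cv2.minEnclosingCircle(P[:,:2].astype(np.float32)); print(n,len(P),P.mean(0).round(4),np.round(a,4),round(r,4),np.percentile(z[m],[2,50,98]).round(4))
    near=np.hypot(W[...,0]-.5726,W[...,1]-.071)<.02
    rep('tip',near&(z>.048)&(z<.065)); rep('mid',near&(z>.042)&(z<.065)); rep('washer',near&(z>.027)&(z<.042))
    rep('captop',(abs(z-e[2]-.017)<.004)&(u>289)&(u<345)&(v>255)&(v<330))
    im=c['color'][:,:,::-1]; cv2.imwrite('pics/'+f+'z.png',cv2.resize(im[170:340,230:410],(720,680)[:2] if 0 else (600,567),interpolation=0))
E
python3 - <<'E'
from h import *
look('wrist5'); snap('side','side5')
im=cv2.imread('pics/side5.png');cv2.imwrite('pics/side5z.png',cv2.resize(im[120:230,270:400],(650,550),interpolation=2))
E
```

```text
[0.57489406 0.06870745 0.12383914] [ 3.34887145e-01  9.42258244e-01  3.89781481e-05 -1.83398499e-05] [0.89970203 0.53947492 0.20253078] 0.024546827503771195
tip 125 [0.572  0.0722 0.0528] [0.5727 0.0717] 0.004 [0.0482 0.053  0.056 ]
mid 169 [0.5715 0.0725 0.0507] [0.5721 0.0717] 0.0046 [0.0425 0.0521 0.056 ]
washer 1030 [0.5713 0.0728 0.0302] [0.5726 0.0715] 0.0159 [0.0272 0.0304 0.0386]
captop 2457 [0.5728 0.0692 0.1405] [0.5755 0.0688] 0.0149 [0.1375 0.1407 0.1419]
```

View pics/wrist5.png

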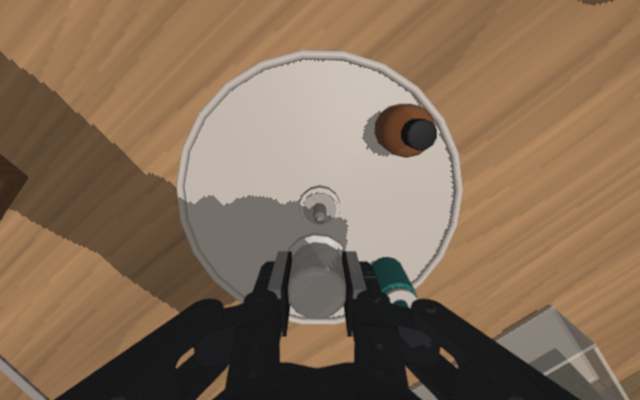

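View pics/side5z.png

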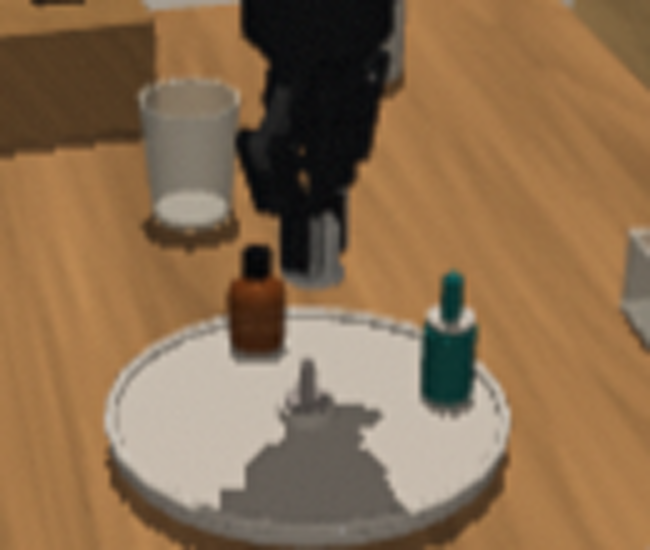

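Call:
send_rows([
  [[0.05,0.02,0.2,0,0,0],[0,0,0.2,0,0,0],[0,0,0,0,0,0],[0,0,0,0,0,0]],
])

```text
clock: 6.58
eef_pos: [0.5734, 0.0712, 0.1036]
tool_rot: [0.335, 0.942, -0.0, -0.0]
ft_force: [0.4, -0.1, -0.0]
grip_width: 0.0244
```

Run:
```python
from h import *
look('wrist6'); 
c=snap('side','side6')
im=cv2.imread('pics/side6.png');cv2.imwrite('pics/side6z.png',cv2.resize(im[150:220,300:370],(600,600),interpolation=0))
```

```text
[0.573649   0.07122046 0.1038731 ] [3.35016215e-01 9.42212359e-01 2.89943138e-05 7.16626308e-05] [ 0.84066091  0.37230924 -0.27964272] 0.024737832094804117
tip 89 [0.571  0.0732 0.052 ] [0.5722 0.072 ] 0.004 [0.0481 0.0523 0.0555]
mid 153 [0.5707 0.0733 0.049 ] [0.5716 0.072 ] 0.0049 [0.0422 0.0494 0.0553]
washer 1110 [0.5701 0.0736 0.0302] [0.5726 0.0715] 0.0159 [0.0272 0.0304 0.0395]
captop 2426 [0.5713 0.0717 0.1203] [0.5739 0.0707] 0.0148 [0.1178 0.1205 0.1217]
```

View pics/wrist6z.png

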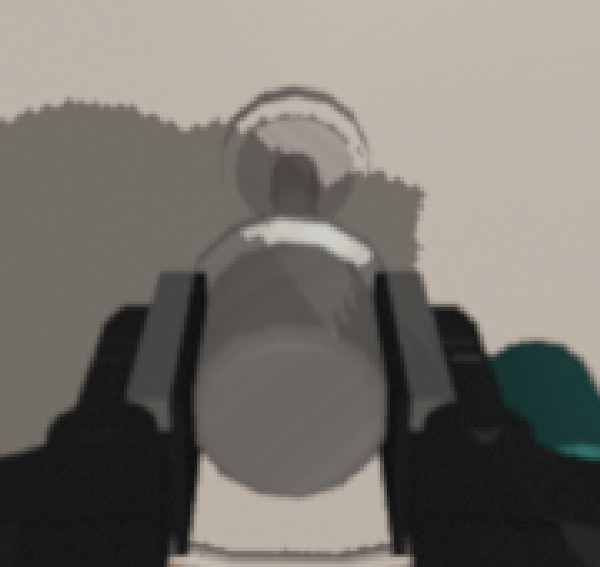

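View pics/side6z.png

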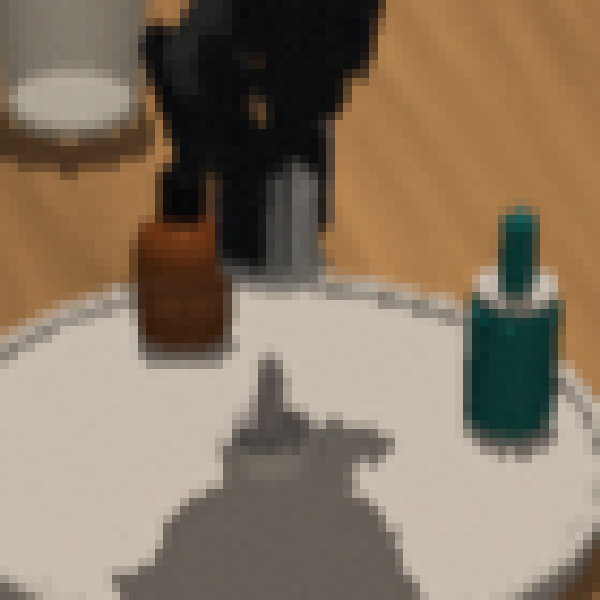

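Run:
```python
from h import *
for f in ['wrist5','wrist6']:
    c=dict(np.load(f'pics/{f}.npz'));W=cloud(c);z=W[...,2]
    T=c['pose']@np.linalg.inv(c['mount']); L=(W-T[:3,3])@T[:3,:3]  # tool coords
    top=(abs(L[...,2]+.0170)<.0035)&(abs(L[...,1])<.011)&(abs(L[...,0])<.03)
    P=L[top]; 
    # per-y chord midpoints
    ms=[]
    for y in np.arange(-.008,.0081,.002):
        q=P[abs(P[:,1]-y)<.0007]; ms.append((q[:,0].min(),q[:,0].max()))
    ms=np.array(ms)*1e3; print(f,'x mid',ms.mean(1).round(2),'chord',(ms[:,1]-ms[:,0]).round(1), 'z',np.median(P[:,2]))
    sp=(z>.043)&(z<.06)&(np.hypot(W[...,0]-.5726,W[...,1]-.0715)<.01)
    Q=L[sp]; print('sp x',np.percentile(Q[:,0],[3,50,97])*1e3,'y',np.percentile(Q[:,1],[3,50,97])*1e3, 'xmin by z', [(h,(Q[abs(W[sp][:,2]-h)<.0015][:,0].max()*1e3).round(2)) for h in (.045,.05,.053)])
    w=(z>.0285)&(z<.033)&(np.hypot(W[...,0]-.5726,W[...,1]-.0715)<.017)
    print('washer/hub',cv2.minEnclosingCircle((L[w][:,:2]*1e3).astype(np.float32)),np.percentile(z[w],[5,50,95]))
```

```text
wrist5 x mid [1.06 1.02 0.91 0.4  0.69 0.14 0.95 0.49 1.07] chord [21.4 22.8 24.1 26.  25.1 25.6 23.5 21.3 18.1] z -0.01692470598325129
sp x [0.55058435 5.38938052 7.70205836] y [-2.92803937  0.59744584  4.75934759] xmin by z [(0.045, np.float64(8.28)), (0.05, np.float64(7.61)), (0.053, np.float64(7.47))]
washer/hub ((3.6457741260528564, 0.9361400604248047), 15.527240753173828) [0.0288153  0.03081113 0.03192974]
wrist6 x mid [1.1  1.03 0.94 0.63 0.78 0.46 0.78 0.24 0.87] chord [20.6 23.5 24.  26.3 24.6 24.9 23.7 22.1 17.8] z -0.01690900816811986
sp x [1.34146153 3.54708257 5.07411822] y [-4.08132829 -0.17985976  3.73591186] xmin by z [(0.045, np.float64(5.51)), (0.05, np.float64(5.13)), (0.053, np.float64(5.09))]
washer/hub ((0.7351763248443604, -0.29208195209503174), 15.340867042541504) [0.02894357 0.03078995 0.03199238]
```

Call:
send_rows([
  [[0,0,0.3,0,0,0],[0,0,0.2,0,0,0],[0,0,0.1,0,0,0],[0,0,0.06,0,0,0],[0,0,0.06,0,0,0],[0,0,0.0,0,0,0]],
])

```text
clock: 7.42
eef_pos: [0.5735, 0.0712, 0.0678]
tool_rot: [0.335, 0.942, -0.0, -0.0]
ft_force: [0.1, -0.4, -0.1]
grip_width: 0.025
```

Call:
send_rows([
  [[0,0,0.05,0,0,0],[0,0,0.05,0,0,0],[0,0,0,0,0,0]],
])

```text
clock: 7.8
eef_pos: [0.5736, 0.0717, 0.0627]
tool_rot: [0.335, 0.942, 0.0, -0.0]
ft_force: [0.9, 1.6, 0.4]
grip_width: 0.0247
```

Run:
```python
from h import *
c=snap('side','side7');o=get_obs();print(o['eef_pos'],o['ft_force'])
im=cv2.imread('pics/side7.png');cv2.imwrite('pics/side7z.png',cv2.resize(im[150:220,300:370],(600,600),interpolation=0))
```

```text
[0.57357503 0.07169341 0.06270281] [ 0.61849839  2.40314908 -0.62743137]
```

View pics/side7z.png

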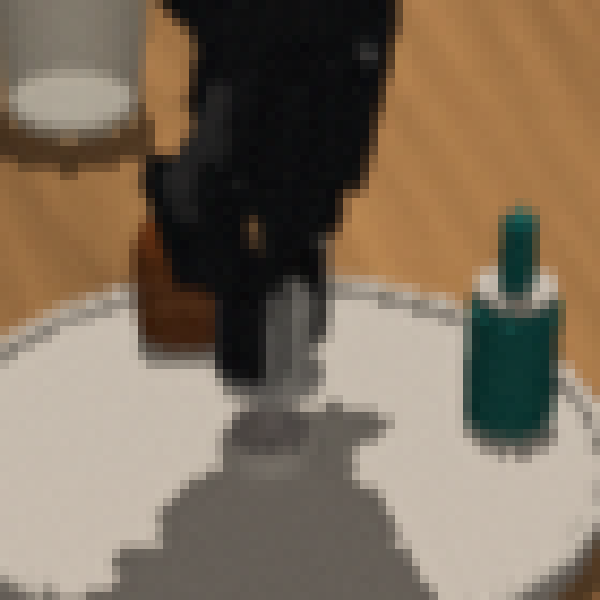

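Call:
send_rows([
  [[0.005,0.012,0,0,0,0],[0,0,0.04,0,0,0],[0,0,0,0,0,0]],
])

```text
clock: 8.22
eef_pos: [0.5736, 0.0718, 0.0606]
tool_rot: [0.335, 0.942, -0.0, -0.0]
ft_force: [-0.3, 2.0, -0.5]
grip_width: 0.0248
```

Call:
send_rows([
  [[0.005,0.012,0,0,0,0],[0,0,0.04,0,0,0],[0,0,0,0,0,0]],
])

```text
clock: 8.6
eef_pos: [0.5737, 0.0724, 0.0586]
tool_rot: [0.335, 0.942, -0.0, -0.0]
ft_force: [-0.5, 1.6, -1.2]
grip_width: 0.0247
```

Call:
send_rows([
  [[0,0,0.02,0,0,0],[0,0,0,0,0,0]],
])

```text
clock: 8.85
eef_pos: [0.5737, 0.0724, 0.0578]
tool_rot: [0.335, 0.942, -0.0, -0.0]
ft_force: [-0.6, -0.1, 1.0]
grip_width: 0.0246
```

Call:
send_rows([
  [[0,0,0.02,0,0,0],[0,0,0,0,0,0]],
])

```text
clock: 9.1
eef_pos: [0.5738, 0.0724, 0.0569]
tool_rot: [0.335, 0.942, -0.0, -0.0]
ft_force: [-2.2, 0.8, 2.9]
grip_width: 0.0246
```

Call:
send_rows([
  [[0,0,0.02,0,0,0],[0,0,0,0,0,0]],
])

```text
clock: 9.35
eef_pos: [0.5738, 0.0724, 0.0562]
tool_rot: [0.335, 0.942, -0.0, 0.0]
ft_force: [-3.1, 0.3, 3.9]
grip_width: 0.0248
```

Call:
send_rows([
  [[0,0,0.02,0,0,0],[0,0,0,0,0,0]],
])

```text
clock: 9.6
eef_pos: [0.5739, 0.0724, 0.0553]
tool_rot: [0.335, 0.942, 0.0, 0.0]
ft_force: [-2.2, 1.3, 6.4]
grip_width: 0.0247
```

Run:
```python
from h import *
for i in range(3):
    o=get_obs();print(o['eef_pos'],o['ft_force'],o['ft_torque'])
```

```text
[0.57386948 0.07244392 0.05529842] [-2.20161238  1.31103063  6.41480881] [0.01395342 0.67001028 0.0095867 ]
[0.57386948 0.07244392 0.05529842] [-2.20161238  1.31103063  6.41480881] [0.01395342 0.67001028 0.0095867 ]
[0.57386948 0.07244392 0.05529842] [-2.20161238  1.31103063  6.41480881] [0.01395342 0.67001028 0.0095867 ]
```

Call:
send_rows([
  [[0.01,-0.004,0.02,0,0,0],[0,0,0,0,0,0]],
])

```text
clock: 9.85
eef_pos: [0.5739, 0.0726, 0.0547]
tool_rot: [0.335, 0.942, 0.0, 0.001]
ft_force: [-2.3, -0.3, 7.0]
grip_width: 0.0248
```

Call:
send_rows([
  [[0.005,0,0.02,0,0,0],[0,0,0,0,0,0]],
])

```text
clock: 10.1
eef_pos: [0.574, 0.0727, 0.054]
tool_rot: [0.335, 0.942, 0.0, 0.001]
ft_force: [-2.2, -0.6, 7.1]
grip_width: 0.0245
```

Call:
send_rows([
  [[0,0,0.02,0,0,0],[0,0,0,0,0,0]],
])

```text
clock: 10.35
eef_pos: [0.5741, 0.0726, 0.0527]
tool_rot: [0.335, 0.942, 0.0, 0.001]
ft_force: [-1.2, -1.0, 5.1]
grip_width: 0.0246
```

Call:
send_rows([
  [[0,0,0.02,0,0,0],[0,0,0,0,0,0]],
])

```text
clock: 10.6
eef_pos: [0.5741, 0.0727, 0.0517]
tool_rot: [0.335, 0.942, 0.0, 0.001]
ft_force: [-1.3, -0.9, 5.5]
grip_width: 0.0249
```

Call:
send_rows([
  [[0,0,0.02,0,0,0],[0,0,0,0,0,0]],
])

```text
clock: 10.85
eef_pos: [0.5741, 0.0727, 0.0507]
tool_rot: [0.335, 0.942, 0.0, 0.001]
ft_force: [-1.4, 0.2, 5.4]
grip_width: 0.0244
```

Run:
```python
from h import *
c=snap('wrist','wrist8');o=get_obs();print(o['eef_pos'],o['ft_force'])
W=cloud(c);T=c['pose']@np.linalg.inv(c['mount']); L=(W-T[:3,3])@T[:3,:3]
m=(abs(L[...,2]+.017)<.008)&(abs(L[...,1])<.008)&(abs(L[...,0])<.01);print(np.median(L[m][:,2]),np.median(W[m][:,2]))
snap('side','side8')
im=cv2.imread('pics/side8.png');im2=cv2.imread('pics/wrist8.png');cv2.imwrite('pics/8z.png',np.hstack([cv2.resize(im[165:215,305:355],(400,400),interpolation=0),cv2.resize(im2[200:340,250:390],(400,400),interpolation=0)]))
```

```text
[0.57410007 0.07265491 0.05071325] [-1.98355782  0.17388878  7.33811829]
-0.017110114067635573 0.06783253166659897
```

View pics/8z.png

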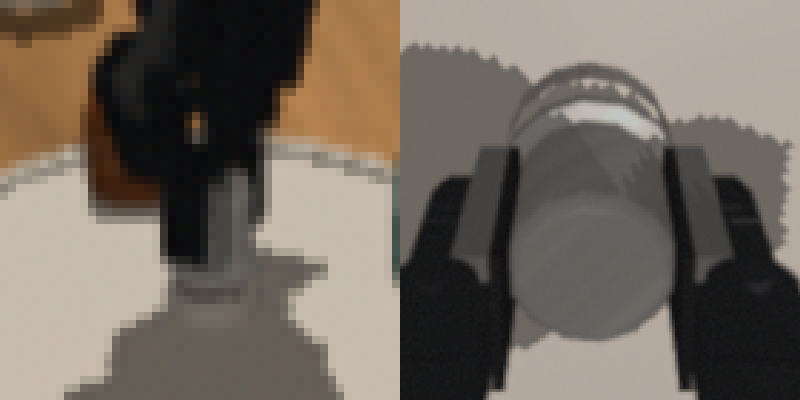

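Call:
send_rows([
  [[0,0,0.01,0,0,0],[0,0,0,0,0,0]],
])

```text
clock: 11.2
eef_pos: [0.5741, 0.0726, 0.0504]
tool_rot: [0.335, 0.942, 0.0, 0.001]
ft_force: [-1.4, 0.6, 6.8]
grip_width: 0.0247
```

Call:
send_rows([
  [[0,0,0.01,0,0,0],[0,0,0,0,0,0]],
])

```text
clock: 11.45
eef_pos: [0.5741, 0.0726, 0.0499]
tool_rot: [0.335, 0.942, 0.0, 0.001]
ft_force: [-2.7, -0.2, 7.6]
grip_width: 0.0246
```

Call:
send_rows([
  [[0,0,0.01,0,0,0],[0,0,0,0,0,0]],
])

```text
clock: 11.7
eef_pos: [0.5741, 0.0726, 0.0494]
tool_rot: [0.335, 0.942, 0.0, 0.001]
ft_force: [-1.8, 0.1, 7.1]
grip_width: 0.025
```

Call:
send_rows([
  [[0,0,0.01,0,0,0],[0,0,0,0,0,0]],
])

```text
clock: 11.95
eef_pos: [0.5741, 0.0726, 0.0489]
tool_rot: [0.335, 0.942, 0.0, 0.001]
ft_force: [-2.8, -0.8, 6.9]
grip_width: 0.0245
```

Call:
send_rows([
  [[0,0,0.01,0,0,0],[0,0,0,0,0,0]],
])

```text
clock: 12.2
eef_pos: [0.5741, 0.0727, 0.0484]
tool_rot: [0.335, 0.942, 0.0, 0.001]
ft_force: [-1.2, -0.6, 6.9]
grip_width: 0.0248
```

Call:
send_rows([
  [[0,0,0.01,0,0,0],[0,0,0,0,0,0]],
])

```text
clock: 12.45
eef_pos: [0.5741, 0.0726, 0.0479]
tool_rot: [0.335, 0.942, 0.0, 0.001]
ft_force: [-1.9, 0.2, 7.4]
grip_width: 0.0248
```

Call:
send_rows([
  [[0,0,0.01,0,0,0],[0,0,0,0,0,0]],
])

```text
clock: 12.7
eef_pos: [0.5741, 0.0726, 0.0474]
tool_rot: [0.335, 0.942, 0.0, 0.001]
ft_force: [-1.2, 0.2, 7.9]
grip_width: 0.0248
```

Call:
send_rows([
  [[0,0,0.01,0,0,0],[0,0,0,0,0,0]],
])

```text
clock: 12.95
eef_pos: [0.5741, 0.0727, 0.0469]
tool_rot: [0.335, 0.942, 0.0, 0.001]
ft_force: [-2.1, 0.3, 7.3]
grip_width: 0.0245
```

Call:
send_rows([
  [[0,0,0.01,0,0,0],[0,0,0,0,0,0]],
])

```text
clock: 13.2
eef_pos: [0.5741, 0.0727, 0.0464]
tool_rot: [0.335, 0.942, 0.0, 0.001]
ft_force: [-1.6, 1.0, 7.4]
grip_width: 0.0247
```

Call:
send_rows([
  [[0,0,0.01,0,0,0],[0,0,0,0,0,0]],
])

```text
clock: 13.45
eef_pos: [0.5741, 0.0727, 0.0459]
tool_rot: [0.335, 0.942, 0.0, 0.001]
ft_force: [-2.5, -1.1, 7.1]
grip_width: 0.0245
```

Call:
send_rows([
  [[0,0,0.01,0,0,0],[0,0,0,0,0,0]],
])

```text
clock: 13.7
eef_pos: [0.5741, 0.0727, 0.0455]
tool_rot: [0.335, 0.942, 0.0, 0.001]
ft_force: [-3.1, -0.5, 7.3]
grip_width: 0.0248
```

Call:
send_rows([
  [[0,0,0.01,0,0,0],[0,0,0,0,0,0]],
])

```text
clock: 13.95
eef_pos: [0.5741, 0.0727, 0.0452]
tool_rot: [0.335, 0.942, 0.0, 0.001]
ft_force: [-2.8, -1.1, 9.7]
grip_width: 0.0246
```

Call:
send_rows([
  [[0,0,0.01,0,0,0],[0,0,0,0,0,0]],
])

```text
clock: 14.2
eef_pos: [0.5742, 0.0727, 0.0449]
tool_rot: [0.335, 0.942, 0.0, 0.001]
ft_force: [-3.9, 0.2, 9.1]
grip_width: 0.0245
```

Call:
send_rows([
  [[0,0,0.008,0,0,0],[0,0,0,0,0,0]],
])

```text
clock: 14.45
eef_pos: [0.5741, 0.0727, 0.0447]
tool_rot: [0.335, 0.942, 0.0, 0.001]
ft_force: [-3.9, -0.3, 11.2]
grip_width: 0.0245
```

Call:
send_rows([
  [[0,0,0.008,0,0,0],[0,0,0,0,0,0]],
])

```text
clock: 14.7
eef_pos: [0.5741, 0.0726, 0.0445]
tool_rot: [0.335, 0.942, 0.0, 0.001]
ft_force: [-3.6, 0.4, 12.9]
grip_width: 0.025
```

Call:
send_rows([
  [[0,0,0.008,0,0,0],[0,0,0,0,0,0]],
])

```text
clock: 14.95
eef_pos: [0.5742, 0.0726, 0.0443]
tool_rot: [0.335, 0.942, 0.0, 0.001]
ft_force: [-3.4, -0.4, 13.7]
grip_width: 0.0246
```

Call:
send_rows([
  [[0,0,0.006,0,0,0],[0,0,0,0,0,0]],
])

```text
clock: 15.2
eef_pos: [0.5741, 0.0727, 0.0441]
tool_rot: [0.335, 0.942, 0.0, 0.001]
ft_force: [-4.9, -0.7, 14.2]
grip_width: 0.0248
```

Call:
send_rows([
  [[0,0,0.006,0,0,0],[0,0,0,0,0,0]],
])

```text
clock: 15.45
eef_pos: [0.5742, 0.0726, 0.044]
tool_rot: [0.335, 0.942, 0.0, 0.001]
ft_force: [-5.3, -0.1, 15.2]
grip_width: 0.0249
```

Call:
send_rows([
  [[0,0,0.004,0,0,0],[0,0,0,0,0,0]],
])

```text
clock: 15.7
eef_pos: [0.5742, 0.0726, 0.0439]
tool_rot: [0.335, 0.942, 0.0, 0.001]
ft_force: [-5.6, -0.7, 15.7]
grip_width: 0.0247
```

Call:
send_rows([
  [[0,0,0.005,0,0,0],[0,0,0,0,0,0]],
])

```text
clock: 15.95
eef_pos: [0.5742, 0.0726, 0.0437]
tool_rot: [0.335, 0.942, 0.0, 0.002]
ft_force: [-5.6, -1.6, 15.8]
grip_width: 0.0244
```

Call:
send_rows([
  [[0,0,0.005,0,0,0],[0,0,0,0,0,0]],
])

```text
clock: 16.2
eef_pos: [0.5742, 0.0726, 0.0436]
tool_rot: [0.335, 0.942, 0.0, 0.002]
ft_force: [-5.5, -1.1, 16.2]
grip_width: 0.0245
```

Call:
send_rows([
  [[0.008,-0.005,0.005,0,0,0],[0,0,0,0,0,0]],
])

```text
clock: 16.45
eef_pos: [0.5742, 0.0727, 0.0435]
tool_rot: [0.335, 0.942, 0.001, 0.002]
ft_force: [-5.0, -1.0, 17.6]
grip_width: 0.0252
```

Call:
send_rows([
  [[0,0,0.004,0,0,0],[0,0,0,0,0,0]],
])

```text
clock: 16.7
eef_pos: [0.5742, 0.0727, 0.0435]
tool_rot: [0.335, 0.942, 0.001, 0.002]
ft_force: [-5.9, -0.8, 18.1]
grip_width: 0.0251
```

Call:
send_rows([
  [[0,0,0,0,0,0],[0,0,0,0,0,0]],
])

```text
clock: 16.95
eef_pos: [0.5741, 0.0726, 0.0435]
tool_rot: [0.335, 0.942, 0.001, 0.002]
ft_force: [-5.2, -1.1, 17.3]
grip_width: 0.0254
```

Call:
send_rows([
  [[0,0,-0.03,0,0,0],[0,0,-0.03,0,0,0],[0,0,0,0,0,0]],
])

```text
clock: 17.32
eef_pos: [0.574, 0.0727, 0.0439]
tool_rot: [0.335, 0.942, 0.0, 0.001]
ft_force: [0.4, -0.7, 4.6]
grip_width: 0.0247
```

Call:
send_rows([
  [[0,0,0,0,0,0],[0,0,0,0,0,0],[0,0,0,0,0,0]],
], grip=0.5)

```text
clock: 17.7
eef_pos: [0.5721, 0.0728, 0.0427]
tool_rot: [0.335, 0.942, -0.0, -0.001]
ft_force: [0.6, -0.1, 0.7]
grip_width: 0.043
```

Run:
```python
from h import *
c=snap('wrist','wrist9');o=get_obs();print(o['eef_pos'],o['ft_force'],o['grip_width'])
W=cloud(c);T=c['pose']@np.linalg.inv(c['mount']); L=(W-T[:3,3])@T[:3,:3]
m=(abs(W[...,2]-.06)<.008)&(abs(L[...,1])<.008)&(abs(L[...,0])<.01);print(np.median(W[m][:,2]))
```

```text
[0.57224318 0.07285703 0.04285447] [ 0.48864518 -0.66749633  0.09369751] 0.04233442708363168
0.06130095193773823
```

View pics/wrist9.png

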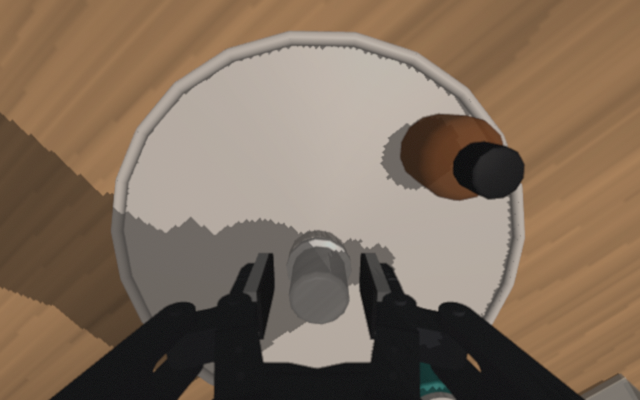

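Call:
send_rows([
  [[0,0,-0.2,0,0,0],[0,0,-0.5,0,0,0],[0,0,-0.8,0,0,0],[0,0,-0.8,0,0,0],[0,0,-0.5,0,0,0],[0,0,0,0,0,0]],
])

```text
clock: 18.5
eef_pos: [0.5745, 0.0731, 0.1867]
tool_rot: [0.335, 0.942, 0.001, 0.003]
ft_force: [1.2, 0.1, -0.6]
grip_width: 0.0424
```

Run:
```python
from h import *
c=snap('wrist','wrist10');o=get_obs();print(o['eef_pos'],o['ft_force'],o['grip_width'])
W=cloud(c)
n=np.hypot(W[...,0]-.5726,W[...,1]-.0715)<.02;z=W[...,2]
P=W[n&(z>.058)&(z<.068)];print(len(P),P.mean(0),np.percentile(P[:,2],[5,50,95]),cv2.minEnclosingCircle(P[:,:2].astype(np.float32)))
A=np.c_[P[:,:2],np.ones(len(P))];print('tilt',np.linalg.lstsq(A,P[:,2],rcond=None)[0])
p=W[(np.hypot(W[...,0]-.5726,W[...,1]-.0715)<.06)&(np.hypot(W[...,0]-.5726,W[...,1]-.0715)>.03)&(abs(z-.02)<.008)];print('platter z',np.median(p[:,2]))
snap('side','side10')
```

```text
[0.57334444 0.07292155 0.18468717] [0.34236718 1.29268148 0.27198991] 0.04265660010721625
691 [0.57258923 0.07212112 0.06114379] [0.05936515 0.06124036 0.06244176] ((0.5731837153434753, 0.07169218361377716), 0.01332925632596016)
tilt [ 0.0235172  -0.01497804  0.04875833]
platter z 0.019506721436702013
```

View pics/wrist10.png

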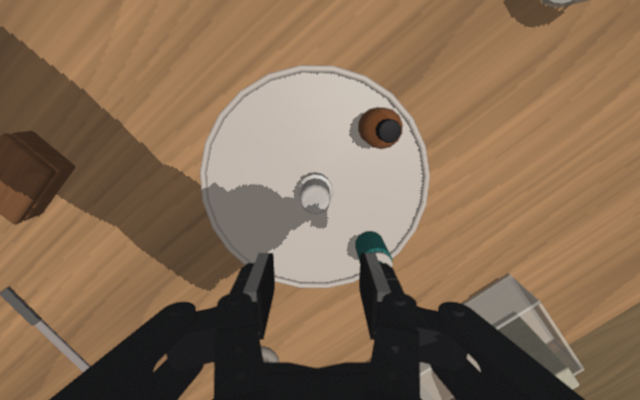

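View pics/side10.png

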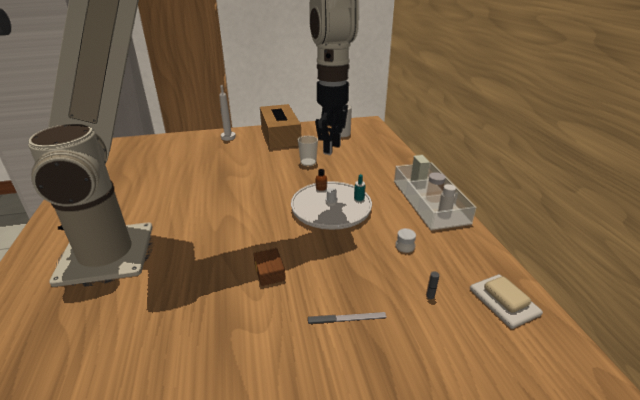

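The cap stands on the spindle at about (314,195) in the wrist view. The bottle, the spray and the other bystanders are where they were at the start, and the gripper is well clear.

```bash
python3 -c "
from workcell import *
print(job_done())"
```

```text
the job is handed in; nothing more can be done
None
```

The axle cap is pressed down tight on the spindle and released, and the job was handed in at about 18.6 s of the 64 s allowed.

- **Pressing:** The bite took about 7 N, and the cap met the washer with its mouth about 31 mm up. I pressed about 2 mm further in small steps until the cap stopped moving. The wrist read 17.3–18.1 N there, which puts roughly 10–11 N on the hub, under the 16 N at which it cracks. I eased the load off before opening the jaws.
- **Last checks:** After release the cap top stood at about 61.2 mm, so its mouth is at about 29.2 mm, which matches a flat washer. The cap is centred on the spindle to within about 1 mm. In the last pictures the bottle and spray stand where they were, the other items look unmoved and the gripper is clear.
- **Less certain:**
  - A sideways force of up to about 6 N built up during the press.
  - The fitted tilt of the cap top, about 1.6°, is within the camera noise.
  - The tool rose 0.4 mm as I eased off, with the jaws still closed. I took this as give in the grip, because the measured height afterwards matched a seated cap.
  - I did not press the cap again after release to confirm it is tight.

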